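# Fetch a brass valve cartridge from the parts carousel and clip it on the service stand

### The job

Turn the parts carousel until the brass cartridge lies in the front opening of its clear cover, lift it out, and press it down fully home into the two spring clips of the service stand, lying level along both clips; then let go. Leave the other parts in the carousel, and do not disturb the red can, the screwdriver and the wrench.

Things in the scene. Friction and masses are not known exactly. Their poses are not given: they have to be found in the camera images.
- carousel: Carousel's turning tray, a grey disc of radius 145 mm; origin on its axis, at its underside, 18 mm above the table; its floor is 22 mm above the table. 5 equal compartments split by radial walls 14 mm high; the brass cartridge's is centred on its own -x axis. It turns either way about the vertical (up to one turn), with light friction (0.05 N m), and stays where it is left.
- grip (a point): Centre of the red bar grip on the tray's axis, 99 mm above the table, above the cover; turns with the tray. Bar 62 mm long (own x; -x points to the brass cartridge's compartment), 14 mm wide (y), 34 mm tall (82 to 116 mm above the table). To turn the tray, pinch the bar across its width and twist about the vertical; regrasp for large angles.
- housing: Carousel's fixed blue base, 300 x 300 x 16 mm; origin at the centre of its underside, on the tray's axis; front is -x. Corner posts carry a rigid clear flat cover 72 to 76 mm above the table over all of it except a green-edged front opening: x -150 to -45 mm, y -75 to 75 mm in this frame, reached from above. Parts under the cover cannot be taken out.
- opening (a point): Point in the middle of the cover's front opening where the brass cartridge's centre lies when its compartment is centred: 95 mm in front (-x) of the tray's axis, 46 mm above the table. Axes as housing.
- brass_mid (a point): Centre of the brass cartridge to fetch: a brass rod 84 mm long (own x axis), lying level; barrel 16 mm thick, with a 22 mm flange 6 mm thick at each end. About 90 g. Lies radially, 95 mm from the tray's axis, loose in 2 dark foam cradles (25 mm either side of its centre, 8 mm long, slot 5 mm deep), axis 24 mm above the tray's floor; turns with the tray. Grasp across its middle.
- stand: The fixed service stand: an aluminium base plate 130 x 90 x 10 mm, origin at the centre of its underside on the table. Its x axis is the direction in which the cartridge lies in the clips.
- seat (a point): Where the cartridge's centre lies when fully home: 50 mm above the table over the stand's centre, axis along the stand's x (either way round). Two steel C-clips, mouths up, 25 mm either side along x, each 8 mm long; 42 mm free between them, down to the 10 mm base plate. Mouth 12 mm, lips 6 mm above this point (tips 14 mm). Pressing the 16 mm barrel in takes 5 to 20 N; end play 7 mm.
- silver_mid (a point): Centre of the steel cartridge in another compartment, same shape and size as the brass one. To be left in the carousel.
- black_mid (a point): Centre of the black plastic cartridge in another compartment, same shape and size. To be left in the carousel.
- blue_cap_mid (a point): Centre of the round blue plastic cap, 36 mm across and 24 mm tall, standing in another compartment. To be left in the carousel.
- white_cap_mid (a point): Centre of the round white plastic cap, 36 mm across and 24 mm tall, standing in another compartment. To be left in the carousel.
- can_mid (a point): Middle of the red can, 52 mm in diameter and 150 mm tall, standing beyond the stand. Bystander.
- screwdriver: Screwdriver with a red handle lying on the table to the right of the stand, along its own x axis. Bystander.
- wrench: Steel wrench lying on the table to the left of the carousel, along its own x axis. Bystander.
Mind the look-alikes: they are no part of the job. Of the things shaped like the stand, the aluminium one is meant.

How it is judged:
By the outcome, as a careful person would: the job done as asked, in the order asked, and still so for the second after the job is handed in, with the robot touching nothing.
It also fails if it takes over 72 s, if anything falls off the work surface, if the arm or the gripper's body presses on something with over 40 N, if the wrist force passes 120 N, or if a joint passes its speed limit or range.

### The arm

A 6-joint arm with a two-finger parallel gripper is mounted at the origin on the work surface. World frame = base frame: x ahead of the robot, y to its left, z up, the work surface at z = 0. Lengths are in m, angles in rad, forces in N, time in s.
With the tool pointing down it reaches from about 0.375 to 0.975 m from the base axis. Payload 3.8 kg.
Tool frame: the origin (TCP) lies on the centre line of the jaws, within the pads' length; the fingertips stand 11 mm ahead of it and the grasp point (between the pads) lies 8 mm behind it (r.tip_extent is the distance from the TCP to the fingertips, in m); z points along the fingers, y is the line along which they close (so a half turn about z gives the same grasp; the last joint's range is limited). The gripper opens to 85 mm and grips with 20 to 120 N. Pads are 22 mm wide; open, the fingers measure 114 mm over their backs; the gripper's body (76 mm by 85 mm) begins 54 mm behind the grasp point. The pads swing forward as they close: fully open they stand 13 mm farther back than shut.
Start: joints at [-1.166, 0.264, 1.604, -0, 1.274, -0.037], TCP at [0.289, -0.61, 0.242] pointing down, gripper open.
Joint ranges: [-2.63, 2.63], [-0.94, 2.18], [0.31, 2.57], [-1.31, 4.45], [0, 2.66], [-2.55, 2.55]. Speed limits (rad/s): [2.57, 2.57, 3.14, 3.14, 3.14, 3.14].

### API

Orientations are given as [roll, pitch, yaw] about the fixed x, y, z axes, in that order (R = Rz(yaw) Ry(pitch) Rx(roll)).
In Python, from workcell import r gives the robot as it stands.
- The arm moves only by the shell command python3 -m crank 'ROWS' [FORCE]. ROWS is JSON, a list that holds one entry, the list of rows, each a list of 5 numbers: the gripper command: -1 is fully open, 1 is shut, values between are in proportion, then the shift along the tool's x, y, z in cm, then the turn about the tool's z in rad. In form: [[[fingers, dx, dy, dz, turn], ...]]. A call has 1 to 12 rows; each row shifts and turns the commanded pose from where the row before left it, along the tool's axes as they then stand; what a row does not reach is not made up. A row lasts 1/10 s, in which the tool goes at most 50 mm and 8.59 degrees, less where a joint would pass 70% of its speed; a pose out of reach is approached as far as the arm can. A call with a gripper value outside its range is refused whole. The fingers move at their own pace and stop on an object; FORCE is the grip in N (left out, the last holds). Time passes only in rows, so rows that do not move let the fingers close. It gives the time, the measured TCP pose, the force, the opening and the grip force at its end, in the units of the state.
- r.state(): the state, without advancing time (a new reading comes with each control period).
- r.snapshot(name): name is "side" or "top"; returns a dict with "frame" (384x512x3 uint8, red, green, blue), "z_map" (384x512 float32, m along the optical axis (not along the pixel's ray), 0 where there is no reading), "fx", "fy", "cx", "cy" (pixels), "xyz" and "rotation" of the camera in the world. Camera axes: x right, y up, looking along -z (the intrinsics and any distortion apply to the point x, -y, -z); pixel columns grow to the right and rows downward; lengths in m; the calibration is good to about 2 mm. A picture is of the moment at which its call begins.
- r.finish_job(): hands the job in; it is judged then, once.
Trained networks look in the newest picture that a camera, given by its name, has taken for a name from the list of things; names that differ only in an ending like _2 or _b are one class to them, and where a whole thing is asked for, a point or a joint stands for the part that bears it (a point fixed in the world has none). Each returns a list of dicts, best first, with "score" (0 to 1); they miss things now and then, are a little off and sometimes report something else, mostly with a low value. They report only what shows in the picture. A call takes as long as a camera call. They do not tell look-alikes from the thing itself.
- r.boxes_of(target, camera): "position" ([x, y, z] in m, in world coordinates, good to about 4 mm: the middle of the surface that is visible of it).
The state is a dict: "t": time; "joint_pos": joint angles; "dq": joint speeds; "joint_efforts": joint torques, N m; "ee_pos": TCP position; "ee_rot": TCP orientation; "wrist_force": force on the tool from outside, world axes, zero at the start; "moment": the same for the moment, N m; "finger_gap": opening from 0.0 (shut) to 1.0 (fully open); "grasp_force": force on a finger pad.
Only numpy, scipy, OpenCV 4.12 (cv2) and the standard library are available. Lean on these libraries where they do the work, as an engineer would, in place of code of your own. Each camera call takes 0.05 s, during which the arm holds its last target. There are 200 camera calls.

## Working session

There is one attempt and no reset: what is moved stays moved. The work goes in short steps, Python scripts to look and compute and a shell command to move; the robot and the scene stay as the last step left them, time stands still between calls to the robot, and variables do not carry over. Pictures are saved under pics/ and viewed, at most 10 in all, crops included, and the job is handed in when it is done.

```bash
mkdir -p pics; ls; cat > h.py <<'E'
import numpy as np, cv2
from workcell import r
def snap(n,f=None):
    s=r.snapshot(n)
    if f: cv2.imwrite('pics/'+f,cv2.cvtColor(s['frame'],cv2.COLOR_RGB2BGR))
    return s
def w(s,u,v,z=None):
    """pixel -> world, by depth map or on plane z"""
    R=np.array(s['rotation']);
    if R.shape!=(3,3):
        from scipy.spatial.transform import Rotation as Ro
        R=Ro.from_euler('xyz',R).as_matrix() if R.size==3 else Ro.from_quat(R).as_matrix()
    d=R@np.array([(u-s['cx'])/s['fx'],-(v-s['cy'])/s['fy'],-1]); o=np.array(s['xyz'])
    t=s['z_map'][int(v),int(u)] if z is None else (z-o[2])/d[2]
    return o+t*d
E
python3 - <<'E'
from h import *
for c in('top','side'):
    s=snap(c,c+'0.png'); print(c,s['xyz'],s['rotation'],s['fx'],s['cx'],s['cy'],[k for k in s])
    for n in('carousel','grip','housing','brass_mid','stand','silver_mid','black_mid','can_mid','screwdriver','wrench','blue_cap_mid','white_cap_mid'):
        print(n,[(np.round(b['position'],3).tolist(),round(b['score'],2)) for b in r.boxes_of(n,c)])
st=r.state();print(st['t'],st['ee_pos'],st['ee_rot'],st['wrist_force'])
E
```

```text
pics
top [0.24311765 0.01351176 1.27330174] [ 0.19550427 -0.01346724 -1.58074327] 440.15178661571827 252.27272425910087 192.91853642831572 ['frame', 'z_map', 'fx', 'fy', 'cx', 'cy', 'xyz', 'rotation']
carousel [([0.495, 0.161, 0.026], 0.76)]
grip [([0.494, 0.16, 0.02], 0.96)]
housing [([0.603, 0.17, 0.076], 0.85)]
brass_mid []
stand [([0.464, -0.236, 0.012], 0.81), ([0.729, -0.394, 0.011], 0.76), ([0.281, -0.283, 0.014], 0.58)]
silver_mid []
black_mid [([0.522, 0.221, 0.051], 0.45)]
can_mid [([0.686, -0.2, 0.134], 0.79)]
screwdriver [([0.467, -0.435, 0.024], 0.63)]
wrench [([0.452, 0.446, 0.009], 0.71), ([0.461, -0.233, 0.014], 0.44)]
blue_cap_mid [([0.507, 0.12, 0.034], 0.6), ([0.496, 0.159, 0.023], 0.21)]
white_cap_mid [([0.464, -0.238, 0.009], 0.56)]
side [ 0.41001974 -0.82140106  0.57929049] [ 1.05541062 -0.01922749 -0.11237623] 351.9158815303978 250.97776483089316 197.02565574288755 ['frame', 'z_map', 'fx', 'fy', 'cx', 'cy', 'xyz', 'rotation']
carousel [([0.552, 0.084, 0.019], 0.86)]
grip [([0.555, 0.084, 0.026], 0.92)]
housing [([0.593, 0.085, 0.076], 0.74)]
brass_mid [([0.605, 0.032, 0.052], 0.62)]
stand [([0.724, -0.411, 0.006], 0.79), ([0.265, -0.29, 0.008], 0.69), ([0.46, -0.246, 0.007], 0.55)]
silver_mid [([0.553, 0.084, 0.022], 0.27)]
black_mid [([0.506, 0.225, 0.047], 0.46)]
can_mid []
screwdriver [([0.464, -0.25, 0.008], 0.61), ([0.466, -0.444, 0.02], 0.56)]
wrench []
blue_cap_mid []
white_cap_mid [([0.593, 0.086, 0.071], 0.15)]
1.3 [ 0.28858095 -0.61017861  0.24227136] [-3.14156881e+00  3.41566884e-05  4.41819063e-01] [ 1.33989229 -0.43423878 -0.42009341]
```

View pics/top0.png

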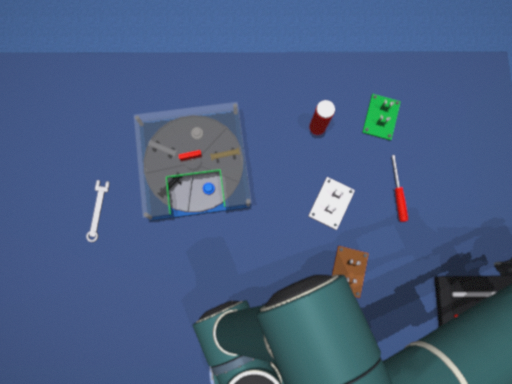

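View pics/side0.png

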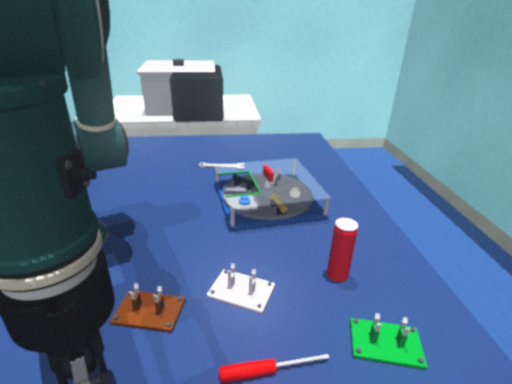

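The top picture shows the carousel at about (193,160), with the red bar at (190,155), brass at (225,154), steel at (162,148), black at (173,187), the blue cap at (208,188) and the white cap at (197,133). The opening's green edge is around (196,193).

There are three stands: silver-white at (331,203), green at (382,117) and copper-brown at (350,270). The silver-white one fits "aluminium", so I'll confirm it in a crop and measure it.

```bash
cat >> h.py <<'E'
def mask(s,lo,hi,roi):
    h=cv2.cvtColor(s['frame'],cv2.COLOR_RGB2HSV); m=cv2.inRange(h,lo,hi)
    k=np.zeros_like(m); a,b,c,d=roi; k[b:d,a:c]=m[b:d,a:c]; return k
def big(m):
    n,l,st,c=cv2.connectedComponentsWithStats(m); i=1+np.argmax(st[1:,4]); return (l==i).astype(np.uint8),c[i],st[i]
def rect(s,m,z):
    v,u=np.nonzero(m); P=np.array([w(s,a,b,z)[:2] for a,b in zip(u,v)],np.float32)
    return cv2.minAreaRect((P*1000)),P.mean(0)
E
python3 - <<'E'
from h import *
s=snap('top'); 
f=cv2.cvtColor(s['frame'],cv2.COLOR_RGB2BGR)
a=cv2.resize(f[95:225,125:260],None,fx=3,fy=3,interpolation=cv2.INTER_CUBIC); b=cv2.resize(f[95:225,300:415],None,fx=3,fy=3,interpolation=cv2.INTER_CUBIC)
cv2.imwrite('pics/crop1.png',np.hstack([a,b]))
m=mask(s,(0,150,90),(6,255,255),(170,140,215,170))|mask(s,(174,150,90),(180,255,255),(170,140,215,170)); m,c,st=big(m); print('grip',c,st,rect(s,m,.116))
m,c,st=big(mask(s,(12,70,40),(35,255,255),(200,140,255,170))); print('brass',c,st,rect(s,m,.054))
m,c,st=big(mask(s,(45,120,60),(85,255,255),(150,160,250,220))); print('green',c,st,rect(s,m,.076))
m,c,st=big(mask(s,(0,0,140),(180,60,255),(300,170,360,235))); print('stand',c,st,rect(s,m,.010))
for q in [(137,117),(237,105),(249,206),(146,218)]: print(q,w(s,*q,.076).round(4),w(s,*q).round(4))
E
```

```text
grip [189.63888889 154.79861111] [179 150  22  10 144] (((578.9959716796875, 165.19793701171875), (18.44139862060547, 59.59389114379883), 12.699894905090332), array([0.57917744, 0.16508222], dtype=float32))
brass [224.6328125 153.546875 ] [211 149  28  10 128] (((600.2275390625, 72.8952407836914), (13.463589668273926, 80.56401062011719), 11.426213264465332), array([0.60030407, 0.07292365], dtype=float32))
green [191.29411765 173.67647059] [166 170  55  11 102] (((533.7141723632812, 159.86013793945312), (14.311322212219238, 152.06346130371094), 6.148943901062012), array([0.5360898 , 0.16468509], dtype=float32))
stand [331.21650212 202.94076164] [ 308  177   47   53 1418] (((462.55322265625, -236.5978240966797), (93.79461669921875, 133.20469665527344), 62.50212478637695), array([ 0.46183133, -0.23629552], dtype=float32))
(137, 117) [0.7039 0.3226 0.076 ] [0.7048 0.3232 0.0736]
(237, 105) [0.739  0.0365 0.076 ] [0.7397 0.0366 0.0744]
(249, 206) [0.4434 0.0044 0.076 ] [0.4529 0.004  0.0191]
(146, 218) [0.4123 0.2862 0.076 ] [0.4229 0.3034 0.0007]
```

View pics/crop1.png

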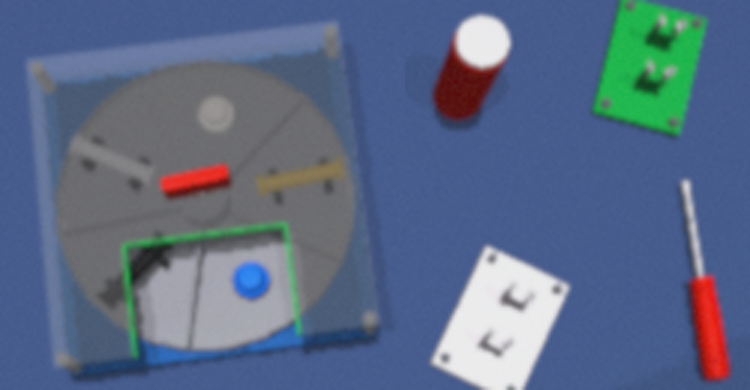

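The crop confirms it. The plain silver-white plate at crop (500,320) is the aluminium stand, and the others are green and copper. Brass lies at crop (300,177), on the right-hand end of the red bar. Next I'll check heights from both views and work out the first move.

```bash
cat >> h.py <<'E'
def ray(s,u,v):
    o=np.array(s['xyz']); d=w(s,u,v,0.)-o; return o,d/np.linalg.norm(d)
def tri(a,pa,b,pb):
    o,d=ray(a,*pa);p,e=ray(b,*pb); k=np.linalg.lstsq(np.c_[d,-e],p-o,rcond=None)[0]
    A,B=o+k[0]*d,p+k[1]*e; return ((A+B)/2).round(4),round(float(np.linalg.norm(A-B)),4)
def delta(x,y,z,yaw=None):
    """remaining shift in tool axes (cm) and turn"""
    s=r.state(); p=s['ee_pos']; a=s['ee_rot'][2]; d=np.array([x,y])-p[:2]; c,n=np.cos(a),np.sin(a)
    t=0 if yaw is None else -(yaw-a)
    print('t',round(s['t'],2),'pos',np.round(p,4),'rpy',np.round(s['ee_rot'],3),'-> dx,dy,dz cm',np.round([100*(d[0]*c+d[1]*n),100*(d[0]*n-d[1]*c),-100*(z-p[2])],2),'turn',round(t,3),'j6',round(s['joint_pos'][5],2),'F',np.round(s['wrist_force'],1),'gap',round(s['finger_gap'],3),'g',round(s['grasp_force'],1))
E
python3 - <<'E'
from h import *
t=snap('top');s=snap('side')
red=lambda q,roi:big(mask(q,(0,150,90),(6,255,255),roi)|mask(q,(174,150,90),(180,255,255),roi))
a=red(t,(170,140,215,170));b=red(s,(250,160,285,190));print('grip',a[1],b[1],b[2],tri(t,a[1],s,b[1]), 'depth',w(t,*a[1]),w(s,*b[1]))
a=big(mask(t,(12,70,40),(35,255,255),(200,140,255,170)));b=big(mask(s,(12,70,40),(35,255,255),(260,185,300,220)));print('brass',a[1],b[1],b[2],tri(t,a[1],s,b[1]))
a=big(mask(t,(0,0,140),(180,60,255),(300,170,360,235)));b=big(mask(s,(0,0,140),(180,60,255),(200,262,280,315)));print('stand',a[1],b[1],tri(t,a[1],s,b[1]))
z=t['z_map'];
P=np.array([w(t,u,v) for v in range(175,235) for u in range(300,360) if z[v,u]>0]);Q=P[(P[:,2]>.03)&(P[:,2]<.08)];print('clips',len(Q),Q.mean(0),Q.max(0))
P=np.array([w(s,u,v) for v in range(262,300) for u in range(215,270)]);Q=P[(P[:,2]>.03)&(P[:,2]<.08)&(abs(P[:,1]+.236)<.06)];print('clips side',len(Q),Q.mean(0),Q.max(0))
delta(.581,.165,.2,1.79)
E
```

```text
grip [189.63888889 154.79861111] [268.10714286 172.3452381 ] [264 165   9  16  84] (array([0.5842, 0.1669, 0.102 ]), 0.0018) depth [0.57902487 0.16502891 0.11650089] [0.58077234 0.14285732 0.11385615]
brass [224.484375 153.609375] [279.56701031 204.04123711] [272 194  16  19  97] (array([0.6063, 0.074 , 0.0397]), 0.0039)
stand [331.21650212 202.94076164] [241.36344863 289.83376355] (array([ 0.4638, -0.237 ,  0.0059]), 0.0029)
clips 91 [ 0.46314842 -0.23738987  0.04723043] [ 0.49543783 -0.21350213  0.06754393]
clips side 204 [ 0.46436205 -0.23823491  0.04665366] [ 0.49533192 -0.21261301  0.06372925]
t 1.45 pos [ 0.2886 -0.6102  0.2423] rpy [-3.142  0.     0.442] -> dx,dy,dz cm [ 59.58 -57.58   4.23] turn -1.348 j6 -0.04 F [-0.3  1.1  0.1] gap 1.001 g 0.0
```

```bash
python3 -m crank '[[[0,3.3,-3.2,0,0],[0,3.3,-3.2,0,0],[0,3.3,-3.2,0,0],[0,3.3,-3.2,0,0],[0,3.3,-3.2,0,0],[0,3.3,-3.2,0,0],[0,3.3,-3.2,0,0],[0,3.3,-3.2,0,0],[0,3.3,-3.2,0,0],[0,3.3,-3.2,0,0],[0,3.3,-3.2,0,0],[0,3.3,-3.2,0,0]]]' 60
python3 -m crank '[[[0,3.3,-3.2,0,0],[0,3.3,-3.2,0,0],[0,3.3,-3.2,0,0],[0,3.3,-3.2,0,0],[0,3.3,-3.2,0,0],[0,3.3,-3.2,0,0]]]'
python3 -m crank '[[[0,0,0,0,-0.15],[0,0,0,0,-0.15],[0,0,0,0,-0.15],[0,0,0,0,-0.15],[0,0,0,0,-0.15],[0,0,0,0,-0.15],[0,0,0,0,-0.15],[0,0,0,0,-0.15],[0,0,0,0,-0.15],[0,0,0,0,0]]]'
python3 -c "
from h import *
delta(.582,.166,.2,1.79)"
```

```text
t: 2.65
ee_pos: [0.4828, -0.092, 0.2427]
ee_rot: [3.141, -0.001, 0.442]
wrist_force: [1.4, -0.4, -0.6]
finger_gap: 0.5
grasp_force: 0.0
t: 3.25
ee_pos: [0.5798, 0.1665, 0.2425]
ee_rot: [3.141, -0.001, 0.442]
wrist_force: [-0.3, -0.6, -0.1]
finger_gap: 0.499
grasp_force: 0.0
t: 4.25
ee_pos: [0.5793, 0.1645, 0.2424]
ee_rot: [3.141, 0.0, 1.792]
wrist_force: [-0.8, -0.3, -0.5]
finger_gap: 0.5
grasp_force: 0.0
t 4.25 pos [0.5793 0.1645 0.2424] rpy [3.141 0.    1.792] -> dx,dy,dz cm [0.09 0.3  4.24] turn 0.002 j6 0.01 F [-0.8 -0.3 -0.5] gap 0.5 g 0.0
```

```bash
python3 -m crank '[[[0,0.1,0.3,3,0],[0,0,0,3,0],[0,0,0,3,0],[0,0,0,2.5,0],[0,0,0,2,0],[0,0,0,1,0],[0,0,0,0,0],[1,0,0,0,0],[1,0,0,0,0],[1,0,0,0,0],[1,0,0,0,0],[1,0,0,0,0]]]' 50
python3 -m crank '[[[1,0,0,0,0],[1,0,0,0,0]]]'
python3 -c "
from h import *
s=snap('side','g1.png')
delta(.582,.166,.097,1.79)"
```

```text
t: 5.45
ee_pos: [0.5824, 0.1662, 0.0991]
ee_rot: [3.14, 0.0, 1.792]
wrist_force: [-3.9, -1.5, 6.2]
finger_gap: 0.158
grasp_force: 53.0
t: 5.65
ee_pos: [0.5824, 0.1662, 0.0991]
ee_rot: [3.14, 0.0, 1.792]
wrist_force: [-3.7, -1.5, 6.4]
finger_gap: 0.151
grasp_force: 53.0
t 5.7 pos [0.5824 0.1663 0.0991] rpy [ 3.14  -0.     1.792] -> dx,dy,dz cm [-0.02 -0.05  0.21] turn 0.002 j6 0.02 F [-4.1 -1.1  6.9] gap 0.155 g 53.0
```

View pics/g1.png

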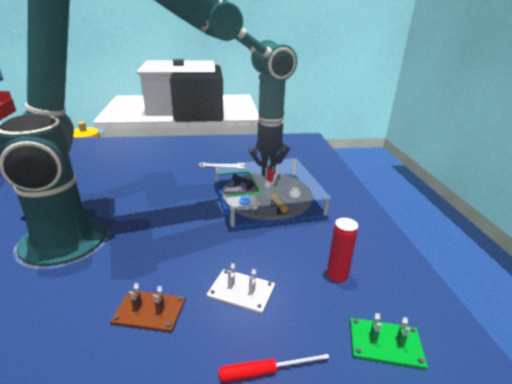

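The picture shows the fingers pinching the red bar at (269,165), with an opening of about 13 mm that matches the bar. Now I'll twist it.

```bash
python3 -m crank '[[[1,0,0,0,0.06],[1,0,0,0,0.12],[1,0,0,0,0.12],[1,0,0,0,0.12],[1,0,0,0,0.12],[1,0,0,0,0.12],[1,0,0,0,0.12],[1,0,0,0,0.12],[1,0,0,0,0.12],[1,0,0,0,0.12],[1,0,0,0,0.12],[1,0,0,0,0.12]]]'
python3 -m crank '[[[1,0,0,0,0.12],[1,0,0,0,0.12],[1,0,0,0,0.06],[1,0,0,0,0],[1,0,0,0,0]]]'
python3 - <<'E'
from h import *
t=snap('top','t2.png'); delta(.582,.166,.097,.108)
m=mask(t,(12,70,40),(35,255,255),(160,160,230,225)); m,c,st=big(m); print('brass',c,st,rect(t,m,.054))
f=cv2.cvtColor(t['frame'],cv2.COLOR_RGB2BGR);cv2.imwrite('pics/t2.png',cv2.resize(f[90:230,120:270],None,fx=4,fy=4,interpolation=cv2.INTER_CUBIC))
E
```

```text
t: 6.9
ee_pos: [0.5817, 0.1666, 0.0991]
ee_rot: [-3.141, -0.0, 0.407]
wrist_force: [-5.8, 0.3, 8.0]
finger_gap: 0.151
grasp_force: 53.3
t: 7.4
ee_pos: [0.5817, 0.1667, 0.0991]
ee_rot: [-3.141, 0.0, 0.111]
wrist_force: [-6.6, 1.1, 7.4]
finger_gap: 0.151
grasp_force: 53.2
t 7.45 pos [0.5817 0.1667 0.0991] rpy [-3.141  0.     0.111] -> dx,dy,dz cm [0.02 0.07 0.21] turn 0.003 j6 1.7 F [-5.8  0.8  7.5] gap 0.153 g 53.3Traceback (most recent call last):
  File "<stdin>", line 3, in <module>
  File "h.py", line 20, in big
    n,l,st,c=cv2.connectedComponentsWithStats(m); i=1+np.argmax(st[1:,4]); return (l==i).astype(np.uint8),c[i],st[i]
                                                      ~~~~~~~~~^^^^^^^^^^
    return _wrapfunc(a, 'argmax', axis=axis, out=out, **kwds)
    return bound(*args, **kwds)
ValueError: attempt to get argmax of an empty sequence
```

View pics/t2.png

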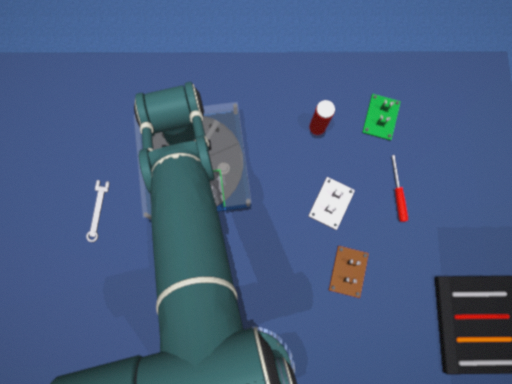

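The arm hides the opening. I'll release, rise and move aside to look.

```bash
python3 -m crank '[[[0,0,0,0,0],[0,0,0,0,0],[0,0,0,0,0],[0,0,0,0,0],[0,0,0,-2,0],[0,0,0,-4,0],[0,0,0,-4,0],[0,0,0,-3,0],[0,0,4.5,0,0],[0,0,4.5,0,0],[0,0,4.5,0,0],[0,0,4.5,0,0]]]'
python3 -m crank '[[[0,0,4.5,0,0],[0,0,4.5,0,0],[0,0,0,0,0]]]'
python3 - <<'E'
from h import *
t=snap('top');s=snap('side')
f=cv2.cvtColor(t['frame'],cv2.COLOR_RGB2BGR);g=cv2.cvtColor(s['frame'],cv2.COLOR_RGB2BGR);k=dict(interpolation=cv2.INTER_CUBIC)
cv2.imwrite('pics/t3.png',np.vstack([cv2.resize(f[95:225,130:255],(500,300),**k)[:,:],cv2.resize(g[150:235,200:340],(500,300),**k)]))
a=mask(t,(10,70,40),(35,255,255),(160,165,235,225));b=mask(s,(10,70,40),(35,255,255),(210,160,270,215))
try:
    a=big(a);print(a[1:],rect(t,a[0],.054));b=big(b);print(b[1:]);print(tri(t,a[1],s,b[1]))
except Exception as e: print(e)
m=big(mask(t,(0,150,90),(6,255,255),(165,135,220,180))|mask(t,(174,150,90),(180,255,255),(165,135,220,180)));print('grip',m[1:],rect(t,m[0],.116))
delta(.486,.155,.2,.108)
E
```

```text
t: 8.65
ee_pos: [0.6022, -0.0143, 0.2275]
ee_rot: [3.141, -0.001, 0.112]
wrist_force: [0.6, -0.6, -0.3]
finger_gap: 0.499
grasp_force: 0.0
t: 8.95
ee_pos: [0.6125, -0.1078, 0.2272]
ee_rot: [3.139, -0.0, 0.106]
wrist_force: [1.0, 0.5, 0.6]
finger_gap: 0.501
grasp_force: 0.0
(array([194.95979899, 191.98492462]), array([190, 177,  10,  31, 199], dtype=int32)) (((488.2091064453125, 155.85321044921875), (88.02058410644531, 20.5320987701416), 7.152328968048096), array([0.48839316, 0.15632805], dtype=float32))
(array([238.39354839, 189.67741935]), array([225, 186,  28,   8, 155], dtype=int32))
(array([0.4899, 0.1569, 0.0494]), 0.0014)
grip (array([189.67521368, 154.8034188 ]), array([187, 144,   7,  23, 117], dtype=int32)) (((578.80322265625, 165.02793884277344), (63.31512451171875, 14.4127836227417), 5.518020153045654), array([0.5792075 , 0.16500089], dtype=float32))
t 9.05 pos [ 0.612  -0.1033  0.227 ] rpy [-3.141  0.     0.109] -> dx,dy,dz cm [ -9.72 -27.05   2.7 ] turn 0.001 j6 1.25 F [ 0.2  0.8 -0.3] gap 0.499 g 0.0
```

View pics/t3.png

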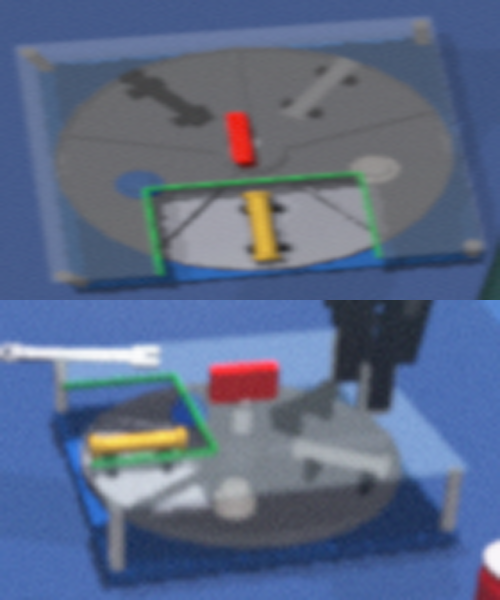

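The brass cartridge now lies centred in the green-edged opening. It's at crop (262,227), full-image pixel (195,192), and triangulates to (0.489, 0.1565) at a height of about 0.05, which matches the text. I'll go above it and look at the error.

```bash
python3 -m crank '[[[0,-1.35,-3.9,0,0],[0,-1.35,-3.9,0,0],[0,-1.35,-3.9,0,0],[0,-1.35,-3.9,0,0],[0,-1.35,-3.9,0,0],[0,-1.35,-3.9,0,0],[0,-1.3,-3.8,0,0],[0,0,0,4,0],[0,0,0,4,0],[0,0,0,0,0],[0,0,0,0,0]]]'
python3 - <<'E'
from h import *
delta(.489,.1565,.040,.113)
E
```

```text
t: 10.15
ee_pos: [0.4872, 0.1584, 0.147]
ee_rot: [3.141, 0.002, 0.113]
wrist_force: [-0.2, 0.4, 0.6]
finger_gap: 0.502
grasp_force: 0.0
t 10.15 pos [0.4872 0.1584 0.147 ] rpy [3.141e+00 2.000e-03 1.130e-01] -> dx,dy,dz cm [ 0.16  0.21 10.7 ] turn 0.0 j6 1.72 F [-0.2  0.4  0.6] gap 0.502 g 0.0
```

```bash
python3 -m crank '[[[0,0.2,0.2,2.5,0],[0,0,0,2.5,0],[0,0,0,2.5,0],[0,0,0,2,0],[0,0,0,1.2,0],[0,0,0,0,0],[1,0,0,0,0],[1,0,0,0,0],[1,0,0,0,0],[1,0,0,0,0],[1,0,0,0,0],[1,0,0,0,0]]]' 60
python3 -c "
from h import *
delta(.489,.1565,.040,.113)"
```

```text
t: 11.35
ee_pos: [0.4922, 0.1563, 0.0422]
ee_rot: [-3.141, -0.003, 0.112]
wrist_force: [-0.6, 0.4, 6.7]
finger_gap: 0.164
grasp_force: 58.5
t 11.35 pos [0.4922 0.1563 0.0422] rpy [-3.141e+00 -3.000e-03  1.120e-01] -> dx,dy,dz cm [-0.32 -0.05  0.22] turn -0.001 j6 1.72 F [-0.6  0.4  6.7] gap 0.164 g 58.5
```

```bash
python3 -m crank '[[[1,0,0,-1,0],[1,0,0,-2,0],[1,0,0,-3,0],[1,0,0,-4,0],[1,0,0,-4,0],[1,0,0,-4,0],[1,0,0,-2,0],[1,0,0,0,0.15],[1,0,0,0,0.15],[1,0,0,0,0.15],[1,0,0,0,0.14],[1,0,0,0,0]]]'
python3 -c "
from h import *
delta(.4635,-.237,.17,-.48)"
```

```text
t: 12.55
ee_pos: [0.4901, 0.1557, 0.2406]
ee_rot: [3.141, 0.0, -0.479]
wrist_force: [0.7, -0.0, -1.4]
finger_gap: 0.166
grasp_force: 58.5
t 12.55 pos [0.4901 0.1557 0.2406] rpy [ 3.141  0.    -0.479] -> dx,dy,dz cm [15.72 36.09  7.06] turn 0.001 j6 2.31 F [ 0.7 -0.  -1.4] gap 0.166 g 58.5
```

```bash
python3 -m crank '[[[1,1.75,4,0,0],[1,1.75,4,0,0],[1,1.75,4,0,0],[1,1.75,4,0,0],[1,1.75,4,0,0],[1,1.75,4,0,0],[1,1.75,4,0,0],[1,1.75,4,0,0],[1,1.75,4,0,0],[1,0,0,4,0],[1,0,0,4,0],[1,0,0,0,0]]]'
python3 - <<'E'
from h import *
s=snap('side');t=snap('top')
delta(.4635,-.237,.042,-.48)
g=cv2.cvtColor(s['frame'],cv2.COLOR_RGB2BGR)
cv2.imwrite('pics/s4.png',cv2.resize(g[170:320,170:340],None,fx=4,fy=4,interpolation=cv2.INTER_CUBIC))
P=np.array([w(s,u,v) for v in range(262,312) for u in range(205,280)]);
Q=P[(P[:,2]>.045)&(P[:,2]<.08)&(abs(P[:,1]+.236)<.06)];print(Q.mean(0),Q.max(0))
q=cv2.kmeans(Q[:,:2].astype(np.float32),2,None,(3,50,1e-5),5,0)[2];print('clips',q,q.mean(0),np.arctan2(*(q[0]-q[1])[::-1]))
m=mask(s,(10,70,40),(35,255,255),(190,180,300,280));a=big(m);v,u=np.nonzero(m);X=np.array([w(s,i,j) for i,j in zip(u,v)]);X=X[abs(X[:,2]-.168)<.03];print('brass',a[1:],len(X),X.mean(0),X.min(0),X.max(0));d=np.array([np.cos(-.48),np.sin(-.48)]);p=X[:,:2]@d;print('along axis',p.min(),p.max(),'tcp',r.state()['ee_pos'][:2]@d)
E
```

```text
t: 13.75
ee_pos: [0.4599, -0.2342, 0.1544]
ee_rot: [-3.141, 0.013, -0.476]
wrist_force: [-1.1, -0.3, -0.9]
finger_gap: 0.164
grasp_force: 58.7
t 13.85 pos [ 0.464  -0.2358  0.16  ] rpy [-3.141e+00  2.000e-03 -4.760e-01] -> dx,dy,dz cm [1.00e-02 1.30e-01 1.18e+01] turn 0.004 j6 1.53 F [ 0.  -0.2 -0.7] gap 0.161 g 58.7
[ 0.46436944 -0.23664038  0.05536084] [ 0.49471725 -0.21251639  0.06502114]
clips [[ 0.44161093 -0.22484337]
 [ 0.4857892  -0.24774344]] [ 0.46370006 -0.2362934 ] 2.6633685
brass (array([250.79807692, 236.22115385]), array([244, 231,  14,  12, 104], dtype=int32)) 193 [ 0.45801124 -0.23972199  0.1640498 ] [ 0.41737693 -0.26829249  0.15240663] [ 0.4954131  -0.21227555  0.19767676]
along axis 0.47222169535984654 0.5546189642577588 tcp 0.5204603361322339
```

View pics/s4.png

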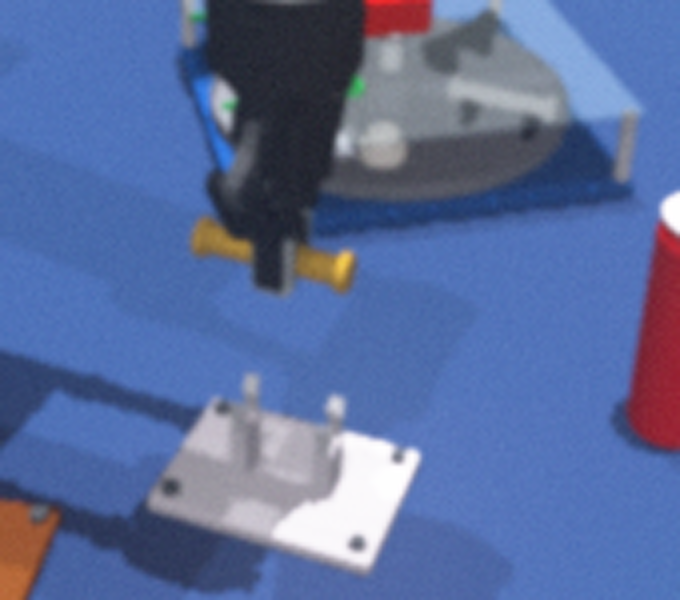

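The brass is held level, from crop (200,238) to (345,270), above the silver stand's clips at (250,400) and (335,410). The arm was still settling during that picture, so I'll re-measure the rod's offset now that it's at rest.

```bash
python3 -m crank '[[[1,0,0,0,0],[1,0,0,0,0]]]' | head -2
python3 - <<'E'
from h import *
s=snap('side');delta(.4636,-.2365,.042,-.48)
d=np.array([np.cos(-.478),np.sin(-.478)])
m=mask(s,(10,70,40),(35,255,255),(190,180,300,280));v,u=np.nonzero(m)
for nm,X in(('depth',np.array([w(s,i,j) for i,j in zip(u,v)])),('plane',np.array([w(s,i,j,.168) for i,j in zip(u,v)]))):
    X=X[abs(X[:,2]-.168)<.03]; p=X[:,:2]@d;print(nm,np.percentile(p,[0,1,99,100]),(p.min()+p.max())/2,'tcp',r.state()['ee_pos'][:2]@d)
    for k in(p<np.median(p)-.02,p>np.median(p)+.02): print(X[k].mean(0))
E
```

```text
t: 14.05
ee_pos: [0.4665, -0.2368, 0.1631]
t 14.1 pos [ 0.4664 -0.2367  0.1628] rpy [ 3.141 -0.004 -0.477] -> dx,dy,dz cm [-0.26  0.11 12.08] turn 0.003 j6 1.53 F [ 0.6  0.1 -0.7] gap 0.164 g 58.7
depth [0.47918927 0.48029758 0.56105046 0.56147163] 0.5203304524574593 tcp 0.5230035217635156
[ 0.43648801 -0.22644168  0.17079092]
[ 0.49744886 -0.256316    0.17120523]
plane [0.47476112 0.47552232 0.56227974 0.56343142] 0.5190962684004539 tcp 0.5230035217635156
[ 0.43758241 -0.22150093  0.168     ]
[ 0.4978874  -0.25228158  0.168     ]
```

```bash
python3 -m crank '[[[1,0.05,0.1,2,0],[1,0,0,2,0],[1,0,0,2,0],[1,0,0,1.5,0],[1,0,0,1,0],[1,0,0,0.5,0],[1,0,0,0,0],[1,0,0,0,0],[1,0,0,0,0],[1,0,0,0,0]]]' 90
python3 - <<'E'
from h import *
s=snap('side','x.png');delta(.4664,-.2379,.046,-.478)
g=cv2.cvtColor(s['frame'],cv2.COLOR_RGB2BGR)
cv2.imwrite('pics/s5.png',cv2.resize(g[220:320,190:300],None,fx=6,fy=6,interpolation=cv2.INTER_CUBIC))
E
```

```text
t: 15.1
ee_pos: [0.4653, -0.2377, 0.0711]
ee_rot: [3.142, -0.001, -0.478]
wrist_force: [0.0, -0.1, -1.2]
finger_gap: 0.153
grasp_force: 87.8
t 15.15 pos [ 0.4651 -0.2376  0.0709] rpy [ 3.142e+00 -1.000e-03 -4.780e-01] -> dx,dy,dz cm [ 0.13 -0.03  2.49] turn -0.0 j6 1.53 F [-0.   0.6 -0.2] gap 0.152 g 87.8
```

View pics/s5.png

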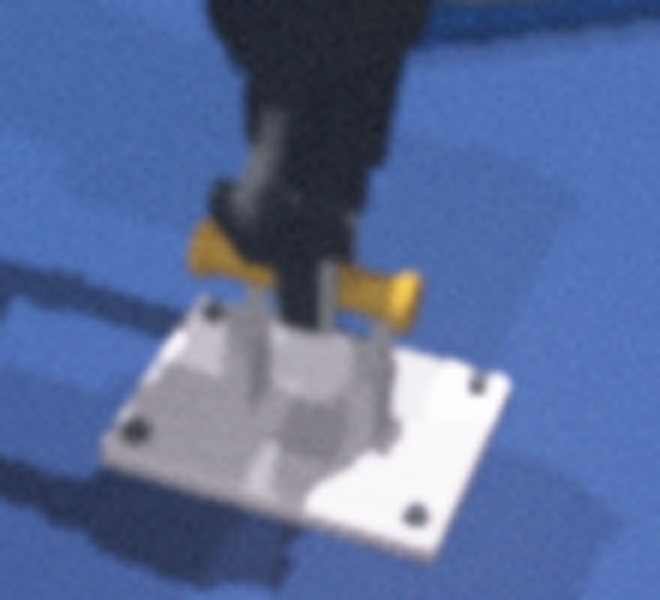

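The rod sits right above the clip mouths at (255,295) and (378,330), with both clips inside the flanges. It's about 1 mm too far left, so I'll correct that and press slowly.

```bash
python3 -m crank '[[[1,0.12,0,0.3,0],[1,0,0,0.3,0],[1,0,0,0.3,0],[1,0,0,0.3,0],[1,0,0,0,0]]]'
python3 -m crank '[[[1,0,0,0.3,0],[1,0,0,0.3,0],[1,0,0,0,0]]]'
python3 -m crank '[[[1,0,0,0.3,0],[1,0,0,0.3,0],[1,0,0,0,0]]]'
```

```text
t: 15.65
ee_pos: [0.4655, -0.2379, 0.0578]
ee_rot: [3.141, 0.001, -0.478]
wrist_force: [0.3, -0.9, -0.5]
finger_gap: 0.154
grasp_force: 87.9
t: 15.95
ee_pos: [0.4664, -0.2383, 0.0524]
ee_rot: [3.141, -0.002, -0.478]
wrist_force: [1.5, -2.1, -0.5]
finger_gap: 0.153
grasp_force: 88.0
t: 16.25
ee_pos: [0.4656, -0.2378, 0.0463]
ee_rot: [3.142, 0.001, -0.478]
wrist_force: [-0.5, 0.4, 4.2]
finger_gap: 0.152
grasp_force: 89.1
```

```bash
python3 -m crank '[[[1,0,0,0.2,0],[1,0,0,0,0]]]'
python3 -m crank '[[[1,0,0,0.2,0],[1,0,0,0,0]]]'
python3 -m crank '[[[1,0,0,0.2,0],[1,0,0,0,0]]]'
```

```text
t: 16.45
ee_pos: [0.4657, -0.2379, 0.0461]
ee_rot: [3.142, 0.001, -0.478]
wrist_force: [-6.3, 2.5, 17.3]
finger_gap: 0.154
grasp_force: 90.6
t: 16.65
ee_pos: [0.4657, -0.2379, 0.0459]
ee_rot: [3.142, 0.002, -0.478]
wrist_force: [-12.0, 6.1, 31.6]
finger_gap: 0.15
grasp_force: 92.2
t: 16.85
ee_pos: [0.4658, -0.2379, 0.0458]
ee_rot: [3.142, 0.002, -0.478]
wrist_force: [-17.0, 8.4, 44.7]
finger_gap: 0.155
grasp_force: 93.8
```

It stops hard at TCP z = 0.0458, where the rod axis should be at about 0.050, so it looks home. I'll relax, release, back off and verify.

```bash
python3 -m crank '[[[1,0,0,-0.5,0],[1,0,0,0,0],[0,0,0,0,0],[0,0,0,0,0],[0,0,0,0,0],[0,0,0,0,0],[0,0,0,-1,0],[0,0,0,-2,0],[0,0,0,-4,0],[0,0,0,-4,0],[0,0,0,-4,0],[0,0,0,0,0]]]'
python3 -m crank '[[[0,-3,-3,0,0],[0,-3,-3,0,0],[0,-3,-3,0,0],[0,-3,-3,0,0],[0,-3,-3,0,0],[0,0,0,0,0]]]' | head -2
python3 - <<'E'
from h import *
s=snap('side');t=snap('top');delta(0,0,0)
g=cv2.cvtColor(s['frame'],cv2.COLOR_RGB2BGR);f=cv2.cvtColor(t['frame'],cv2.COLOR_RGB2BGR);k=dict(interpolation=cv2.INTER_CUBIC)
cv2.imwrite('pics/end.png',np.hstack([cv2.resize(g[245:320,195:285],(480,400),**k),cv2.resize(f[170:235,300:352],(320,400),**k)]))
a=big(mask(t,(10,70,40),(35,255,255),(300,170,360,240)));b=big(mask(s,(10,70,40),(35,255,255),(195,240,290,310)))
print(a[1],b[1],tri(t,a[1],s,b[1]),rect(t,a[0],.056))
for q,m in((t,a[0]),(s,b[0])):
    v,u=np.nonzero(m);X=np.array([w(q,i,j) for i,j in zip(u,v)]);X=X[(X[:,2]>.03)&(X[:,2]<.09)];d=np.array([.888,-.46]);p=X[:,:2]@d;c=np.polyfit(p,X[:,2],1);print('depth',X.mean(0),'zmax',np.percentile(X[:,2],[5,50,95]),'slope deg',np.degrees(np.arctan(c[0])),'ends',p.min(),p.max())
E
```

```text
t: 18.05
ee_pos: [0.4699, -0.2402, 0.2032]
ee_rot: [3.141, -0.013, -0.478]
wrist_force: [0.7, -0.2, 0.0]
finger_gap: 0.497
grasp_force: 0.0
t: 18.65
ee_pos: [0.3996, -0.032, 0.1948]
t 18.75 pos [ 0.4015 -0.0351  0.1954] rpy [ 3.141e+00 -1.000e-03 -4.750e-01] -> dx,dy,dz cm [-37.31  15.25  19.54] turn 0 j6 1.9 F [ 0.5 -0.4 -0.2] gap 0.502 g 0.0
[333.98076923 200.37820513] [240.4291498  273.49797571] (array([ 0.4622, -0.2358,  0.0534]), 0.0016) (((461.75433349609375, -235.0271453857422), (16.698184967041016, 84.32532501220703), 62.55123519897461), array([ 0.46101263, -0.23532188], dtype=float32))
depth [ 0.46064583 -0.23509224  0.05651318] zmax [0.0516281  0.05658107 0.06149092] slope deg -0.016213712851669743 ends 0.4778836102787872 0.5604445862915348
depth [ 0.46286217 -0.2390016   0.05540761] zmax [0.05050103 0.05612102 0.05870095] slope deg -0.000601642190909691 ends 0.4782812278931521 0.5615031350636293
```

View pics/end.png

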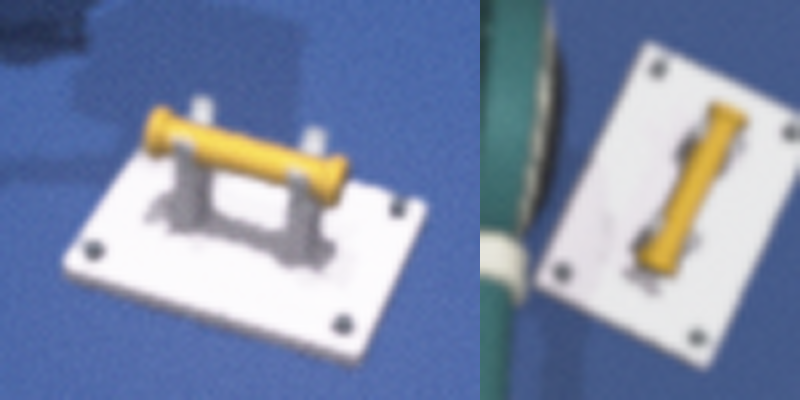

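The brass lies level in both clips, below the lips. The barrel top is at about 0.058 and the flange top at about 0.061, so the axis is at 0.050, which is fully home, and the slope is 0°. The gripper is clear, so I'm handing in.

```bash
python3 -c "
from workcell import r
print(r.finish_job())"
```

```text
the job is handed in; nothing more can be done
None
```

The brass cartridge is pressed fully home and level in both clips of the aluminium stand, the gripper has let go and is clear, and the job was handed in at about 19 s; I saw no sign that the other parts were disturbed, and the judge's verdict was not shown.

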